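# Clear the pressing stack off a racket blade

### The job

The veneer on the bare paddle head has set, so take the stack on it apart: drop the plywood offcut into the tilting scrap bin, put the small brass disc in the middle of the green pad, the large brass disc in the middle of the red pad, and the chromed press block in the middle of the black mat with its long side along the mat's long side. Set the discs and the block down flat rather than dropping them, and leave the paddle head and the blue squeegee lying where they are.

Things in the scene. Friction and masses are not known exactly. Their poses are not given: they have to be found in the camera images.
- offcut: Striped brown plywood offcut strip, 76 x 18 x 12 mm (x, y, z), 14 g, loose, lying flat on top of the small disc at any yaw; origin at the centre of its underside, x along its length.
- disc_small: Small brass gauge disc, 40 mm diameter, 12 mm thick, about 125 g, loose, lying flat on the large disc and under the offcut; origin at the centre of its underside, z up.
- disc_large: Large brass gauge disc, 60 mm diameter, 12 mm thick, about 280 g, loose, lying flat on the press block and under the small disc; origin at the centre of its underside, z up.
- block: Chromed steel press block, 90 x 60 x 22 mm (x, y, z), 0.6 to 0.9 kg, loose, lying flat on the paddle head under the discs; origin at the centre of its underside, x along its long side, so it is gripped across its 60 mm width (y).
- paddle: Bare pale hinoki paddle head lying flat on the bench, a 6 mm thick round blade (158 x 152 mm) with a 26 mm wide tongue reaching to 135 mm from the blade's centre along its -x; loose, 100 g; origin at the centre of the blade's underside. It carries the stack and stays where it is.
- pad_small: Green round pad fixed to the bench, 64 mm diameter, 4 mm thick, flat; place of the small disc; origin at the centre of its underside.
- pad_large: Red round pad fixed to the bench, 84 mm diameter, 4 mm thick, flat; place of the large disc; origin at the centre of its underside.
- mat: Black rubber rectangular mat fixed to the bench, 116 x 86 x 4 mm (x, y, z), flat; place of the press block; origin at the centre of its underside, x along its long side.
- tub: Steel tub of the tilting scrap bin, open on top, outside 130 x 160 x 80 mm (x, y, z), 3 mm walls. Swings on stiff side pivots along its y, stays where left, starts tilted up to 0.2 rad. Origin mid pivot line, 85 mm above the bench; upright, rim 15 mm above it, underside 65 mm below; z points out of the mouth. Fixed grey stand with a 101 mm high upright at each y end, 190 mm over all.
- squeegee: Blue plastic squeegee lying on the bench, 100 mm long (x), 65 mm wide (y), 18 mm high at its grip bar; loose, origin near its middle on the underside. It is not to be moved.

How it is judged:
At the end, for the whole second after the job is handed in: Small disc flat on green pad, large disc flat on red pad, block flat on black mat: each within 12 mm of the centre, the block's long side within 0.25 rad of the mat's; offcut inside the tub; paddle within 15 mm and squeegee within 20 mm of their starts; all at rest (horizontal distance between disc_small and pad_small below 0.012 m and z of disc_small in the frame of pad_small between 0.001 and 0.008 m and angle between each of disc_small, disc_large, block's own z axis and vertical below 0.1 rad and horizontal distance between disc_large and pad_large below 0.012 m and z of disc_large in the frame of pad_large between 0.001 and 0.008 m and horizontal distance between block and mat below 0.012 m and z of block in the frame of mat between 0.001 and 0.008 m and angle between the x axis of block and the x axis of mat, either way round below 0.25 rad and x of offcut in the frame of tub between -0.064 and 0.064 m and y of offcut in the frame of tub between -0.078 and 0.078 m and z of offcut in the frame of tub between -0.075 and -0.01 m and distance of paddle from where it was at the start of the episode below 0.015 m and distance of squeegee from where it was at the start of the episode below 0.02 m and linear speed of each of offcut, disc_small, disc_large, block below 0.02 m/s); the robot touches nothing.
It fails at once if the small disc dropped: falling free faster than 0.6 m/s (about 18 mm of free fall) (linear speed of disc_small above 0.6 m/s and contact force between disc_small and the fingers below 0.1 N).
It fails at once if the large disc dropped: falling free faster than 0.6 m/s (about 18 mm of free fall) (linear speed of disc_large above 0.6 m/s and contact force between disc_large and the fingers below 0.1 N).
It fails at once if the press block dropped: falling free faster than 0.6 m/s (about 18 mm of free fall) (linear speed of block above 0.6 m/s and contact force between block and the fingers below 0.1 N).
It fails at once if the paddle head shifted by more than 15 mm (distance of paddle from where it was at the start of the episode above 0.015 m).
It fails at once if the squeegee shifted by more than 20 mm (distance of squeegee from where it was at the start of the episode above 0.02 m).
It also fails if it takes over 106 s, if anything falls off the work surface, if the arm or the gripper's body presses on something with over 40 N, if the wrist force passes 120 N, or if a joint passes its speed limit or range.

### The arm

A 6-joint arm with a two-finger parallel gripper is mounted at the origin on the work surface. World frame = base frame: x ahead of the robot, y to its left, z up, the work surface at z = 0. Lengths are in m, angles in rad, forces in N, time in s.
With the tool pointing down it reaches from about 0.375 to 0.975 m from the base axis. Payload 3.8 kg.
Tool frame: the origin (TCP) lies midway between the tips of the shut fingers; the grasp point (between the pads) lies 19 mm behind it; z points along the fingers, y is the line along which they close (so a half turn about z gives the same grasp; the last joint's range is limited). The gripper opens to 88 mm and grips with 3 to 60 N. Pads are 18 mm wide; open, the fingers measure 123 mm over their backs; the gripper's body (75 mm by 187 mm) begins 45 mm behind the grasp point.
Start: joints at [1.112, 0.264, 1.604, -0, 1.274, -0.037], TCP at [0.276, 0.616, 0.239] pointing down, gripper open.
Joint ranges: [-2.63, 2.63], [-0.94, 2.18], [0.31, 2.57], [-1.31, 4.45], [0, 2.66], [-2.55, 2.55]. Speed limits (rad/s): [2.57, 2.57, 3.14, 3.14, 3.14, 3.14].

### API

Orientations are given as [roll, pitch, yaw] about the fixed x, y, z axes, in that order (R = Rz(yaw) Ry(pitch) Rx(roll)).
In Python, from bench import robot gives the robot as it stands.
- The arm moves only by the tool send_rows, never from a script. Its argument "plan" is a list of rows, each a list of 2 entries, a list of its own where there are three numbers: the shift along the world's x, y, z in cm, then the turn about the world's z in units of 10 degrees (1.0 is 10 degrees). A call has 1 to 10 rows; each row shifts and turns the commanded pose from where the row before left it; what a row does not reach is not made up. A row lasts 1/8 s, in which the tool goes at most 62.5 mm and 10.7 degrees, less where a joint would pass 70% of its speed; a pose out of reach is approached as far as the arm can. A call with a gripper value outside its range is refused whole. "jaw" is the closure, from 0 (fully open) to 1 (shut), set as the call begins (left out, the last holds). The fingers move at their own pace and stop on an object; the grip force is fixed at half the most. Time passes only in rows, so rows that do not move let the fingers close. It gives the time, the measured TCP pose, the force, the opening and the grip force at its end, in the units of the state.
- robot.read_state(): the state, without advancing time (a new reading comes with each control period).
- robot.snapshot(name): name is "scene" or "top"; returns a dict with "color" (400x640x3 uint8, red, green, blue), "fx", "fy", "cx", "cy" (pixels), "dist_coeffs" ([k1, k2, p1, p2, k3] as OpenCV has them; the pictures are not rectified), "rvec" (rotation vector, rad) and "tvec" (3), from world to camera coordinates, as OpenCV has them. Camera axes: x right, y down, z forward; pixel columns grow to the right and rows downward; lengths in m; the calibration is good to about 2 mm. A picture is of the moment at which its call begins. There is no depth.
- robot.hand_in(): hands the job in; it is judged then, once.
Trained networks look in a picture, given as the dict that the camera call returned (one of the last four; its "shot" number tells which), for a name from the list of things; names that differ only in an ending like _2 or _b are one class to them, and where a whole thing is asked for, a point or a joint stands for the part that bears it (a point fixed in the world has none). Each returns a list of dicts, best first, with "conf" (0 to 1); they miss things now and then, are a little off and sometimes report something else, mostly with a low value. They report only what shows in the picture. A call takes as long as a camera call.
- robot.regions_of(name, picture): "region" (400x640 bool, what is visible of it) and "uv" ([column, row] in pixels, amid what is visible of it).
The state is a dict: "clock": time; "joint_pos": joint angles; "dq": joint speeds; "joint_torque": joint torques, N m; "ee_pos": TCP position; "tool_rot": TCP orientation; "wrist_force": force on the tool from outside, world axes, zero at the start; "ft_torque": the same for the moment, N m; "opening": finger opening in m; "finger_force": force on a finger pad.
Only numpy, scipy, OpenCV 4.12 (cv2) and the standard library are available. Lean on these libraries where they do the work, as an engineer would, in place of code of your own. Each camera call takes 0.05 s, during which the arm holds its last target. There are 200 camera calls.

## Working session

There is one attempt and no reset: what is moved stays moved. The work goes in short steps, Python scripts to look and compute and a tool call to move; the robot and the scene stay as the last step left them, time stands still between calls to the robot, and variables do not carry over. Pictures are saved under pics/ and viewed, at most 14 in all, crops included, and the job is handed in when it is done.

Besides the shell and the picture viewer there is one more tool, called after ">>>" as name([rows], argument=value, ...), one row to a line, values as JSON. send_rows: Moves the arm, as the interface text tells. Its arguments: {"type":"object","properties":{"plan":{"type":"array"},"jaw":{"type":"number"}},"required":["plan"]}

```bash
mkdir -p pics; ls; cat > h.py <<'E'
import numpy as np, cv2
from bench import robot
def P(s):
    K=np.array([[s['fx'],0,s['cx']],[0,s['fy'],s['cy']],[0,0,1.]]);return K,np.array(s['dist_coeffs'],float),np.array(s['rvec'],float),np.array(s['tvec'],float)
def unproj(s,uv,z):
    K,d,r,t=P(s);R=cv2.Rodrigues(r)[0];t=t.reshape(3)
    n=cv2.undistortPoints(np.array(uv,float).reshape(-1,1,2),K,d).reshape(-1,2)
    D=np.c_[n,np.ones(len(n))]@R;C=-R.T@t
    k=(z-C[2])/D[:,2];return (C+D*k[:,None])[:,:2]
def cen(s,reg,z):
    # min-area rect of largest contour in world plane z (mm, deg)
    c=max(cv2.findContours(reg.astype(np.uint8),0,1)[0],key=cv2.contourArea)
    w=unproj(s,c.reshape(-1,2),z)*1000
    (a,b),sz,an=cv2.minAreaRect(w.astype(np.float32)); return np.round([a,b,*sz,an],1)
def save(s,n): cv2.imwrite('pics/'+n,cv2.cvtColor(s['color'],cv2.COLOR_RGB2BGR))
E
python3 - <<'E'
from h import *
Z=dict(offcut=.064,disc_small=.052,disc_large=.04,block=.028,paddle=.006,pad_small=.004,pad_large=.004,mat=.004,tub=.1,squeegee=.018)
for n in ('top','scene'):
    s=robot.snapshot(n); save(s,n+'0.png')
    R=cv2.Rodrigues(np.array(s['rvec'],float))[0]; print(n,-R.T@np.array(s['tvec'],float).reshape(3))
    for k,z in Z.items():
        for q in robot.regions_of(k,s)[:2]: print(k,round(q['conf'],2),np.round(q['uv']),q['region'].sum(),cen(s,q['region'],z))
print(robot.read_state())
E
```

```text
pics
top [0.42713227 0.00673509 0.89947389]
offcut 0.49 [336. 218.] 251 [457.9 -24.9  17.4  73.6  29.6]
disc_small 0.46 [332. 219.] 74 [445.  -30.1   8.   24.2  27.9]
disc_large 0.6 [329. 210.] 237 [476.5 -12.7  22.1  53.2  29.3]
block 0.97 [340. 206.] 408 [493.9 -26.1  58.7  23.8  88.6]
paddle 0.57 [349. 224.] 2573 [446.3 -46.5 198.3 152.4  48.5]
paddle 0.53 [395. 162.] 565 [ 598.1 -170.4   63.1   62.9   46.1]
pad_small 0.7 [396. 163.] 535 [ 5.990e+02 -1.703e+02  6.170e+01  6.080e+01  5.000e-01]
pad_small 0.49 [327. 123.] 923 [691.4  -0.8  82.9  80.8   1.5]
pad_large 0.82 [328. 121.] 939 [692.2  -0.8  83.4  85.2  58.2]
mat 0.69 [242. 167.] 1635 [580.8 199.   85.3 115.1  63.5]
tub 0.8 [155. 236.] 5159 [407.9 346.6 131.7 185.4   9.1]
tub 0.37 [348. 226.] 2570 [438.  -22.5 136.8 176.3  78.4]
squeegee 0.82 [403. 251.] 1231 [ 387.3 -191.2  100.3   67.5    7.1]
scene [ 1.19117253 -0.6222082   0.88296283]
offcut 0.69 [290. 205.] 143 [463.1 -26.8  20.3  84.9  29.3]
offcut 0.44 [366. 144.] 2024 [405.2 362.9 188.8 269.    9.2]
disc_small 0.57 [289. 207.] 176 [453.1 -19.7  25.7  84.   28.6]
di
[... 410 characters left out ...]
14.1   64.4    6. ]
{'clock': 1.1, 'joint_pos': array([ 1.11209609e+00,  2.63891140e-01,  1.60397812e+00,  1.14825991e-05,
        1.27369758e+00, -3.68701906e-02]), 'dq': array([ 0.00162601,  0.00088027, -0.00012765,  0.00040499,  0.00208333,
        0.001942  ]), 'joint_torque': array([-4.83984459e-04, -5.02078128e+01, -3.57262266e+01,  7.29505252e-02,
        1.85793405e-02,  3.29203374e-05]), 'ee_pos': array([0.27634881, 0.61584564, 0.23872354]), 'tool_rot': array([ 3.14156645e+00, -1.00204876e-05,  2.71975925e+00]), 'wrist_force': array([-0.7289094 , -0.56538785, -0.20740869]), 'ft_torque': array([0.00048956, 0.00450529, 0.00375352]), 'finger_force': 0.0, 'opening': 0.08801612052222407}
```

```bash
python3 - <<'E'
import cv2
a=cv2.imread('pics/top0.png');b=cv2.imread('pics/scene0.png')
cv2.imwrite('pics/v1.png',cv2.resize(a[160:290,60:460],None,fx=2,fy=2,interpolation=2))
cv2.imwrite('pics/v2.png',cv2.resize(a[175:260,290:400],None,fx=7,fy=7,interpolation=2))
cv2.imwrite('pics/v3.png',cv2.resize(b[100:300,210:450],None,fx=3,fy=3,interpolation=2))
E
```

```text
(no output)
```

View pics/v2.png

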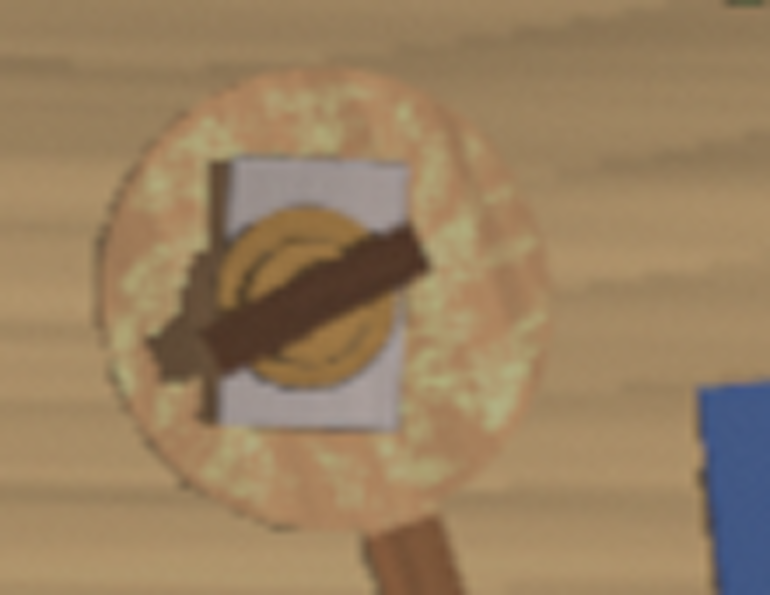

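View pics/v3.png

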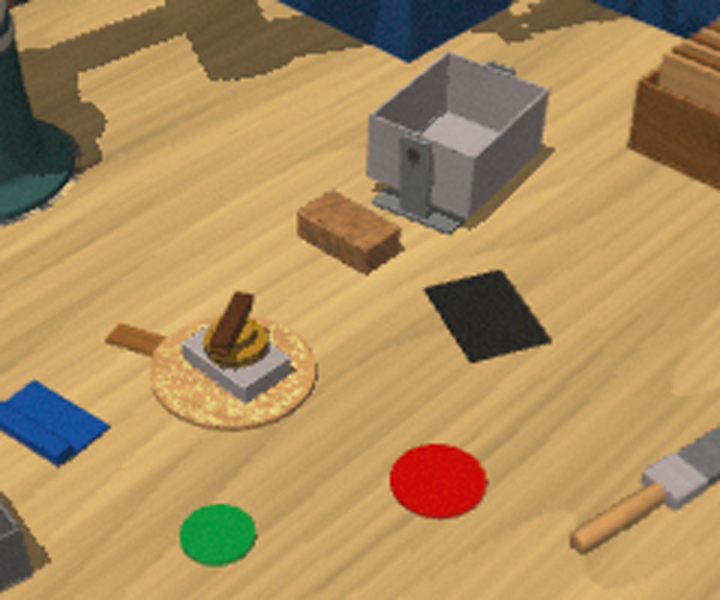

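View pics/top0.png

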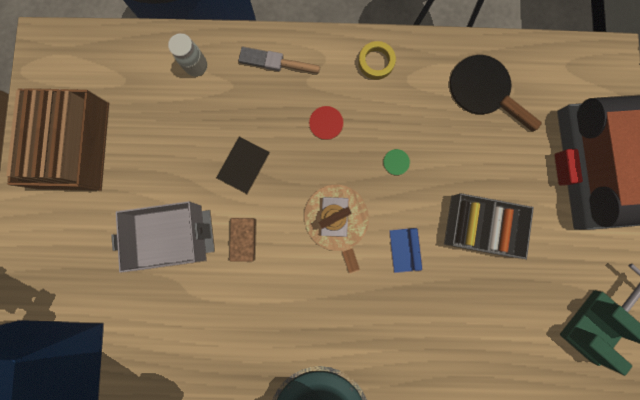

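The crops show the stack at about (334,217) in the top picture. The offcut crosses it diagonally with ends near (350,210) and (320,226). The discs are centred near (333.5,218), and the block's corners are at about (323,197), (348.5,198.5), (347,236.5) and (321.5,235.5).

```bash
python3 - <<'E'
from h import *
s=robot.snapshot('top')
f=lambda L,z:np.round(unproj(s,[(290+(x+.5)/7-.5,175+(y+.5)/7-.5) for x,y in L],z)*1000,1)
o=f([(408,225),(430,265),(218,375),(202,335)],.064);print('off',o.mean(0),np.degrees(np.arctan2(*(o[:2].mean(0)-o[2:].mean(0))[::-1])))
b=f([(230,155),(410,165),(400,432),(220,425)],.028);print('blk',b.mean(0),b);d=(b[0]+b[1]-b[2]-b[3]);print(np.degrees(np.arctan2(d[1],d[0])))
print('L',f([(306,297),(217,297),(306,205),(306,388)],.04));print('S',f([(305,304),(243,297),(300,238),(300,370)],.052))
from scipy.optimize import least_squares
hsv=cv2.cvtColor(s['color'],cv2.COLOR_RGB2HSV)
for n,z in dict(pad_small=.004,pad_large=.004,mat=.004,tub=.1).items():
    for nm in ('top',):
        q=robot.regions_of(n,s)[0]; print(n,cen(s,q['region'],z))
        c=max(cv2.findContours(q['region'].astype(np.uint8),0,1)[0],key=cv2.contourArea)
        w=unproj(s,c.reshape(-1,2),z)*1000;m=cv2.fitEllipse(w.astype(np.float32));print(np.round(m[0],1),np.round(m[1],1))
q=unproj(s,[(118,213),(198,205),(212,257),(120,270)],.1)*1000;print(np.round(q),q.mean(0))
E
cat > crop.py <<'E'
E
python3 -c "
import cv2
a=cv2.imread('pics/top0.png');cv2.imwrite('pics/v4.png',cv2.resize(a[190:285,100:270],None,fx=4.5,fy=4.5,interpolation=2))"
```

```text
off [457.825 -23.35 ] -60.83781573561011
blk [461.25 -24.7 ] [[506.6   4.6]
 [504.8 -55.4]
 [416.4 -53.7]
 [417.2   5.7]]
-0.9022211615301535
L [[459.6 -21.3]
 [458.8   7.7]
 [489.7 -20.7]
 [430.  -22. ]]
S [[456.8 -20.7]
 [458.6  -0.7]
 [478.1 -18.6]
 [435.6 -19.5]]
pad_small [ 599.1 -171.4   61.4   63.4    1.5]
[ 598.3 -171.1] [61.6 63.5]
pad_large [691.4  -0.8  77.8  80.8   1.5]
[ 6.911e+02 -2.000e-01] [78.7 81.6]
mat [581.1 198.5  86.4 115.7  63.9]
[580.5 198.2] [ 96.2 135.3]
tub [408.5 346.6 130.  185.4   8.6]
[407.2 349. ] [147.3 211.5]
[[454. 440.]
 [475. 270.]
 [367. 234.]
 [334. 427.]] [407.5060264  342.56017283]
```

View pics/v4.png

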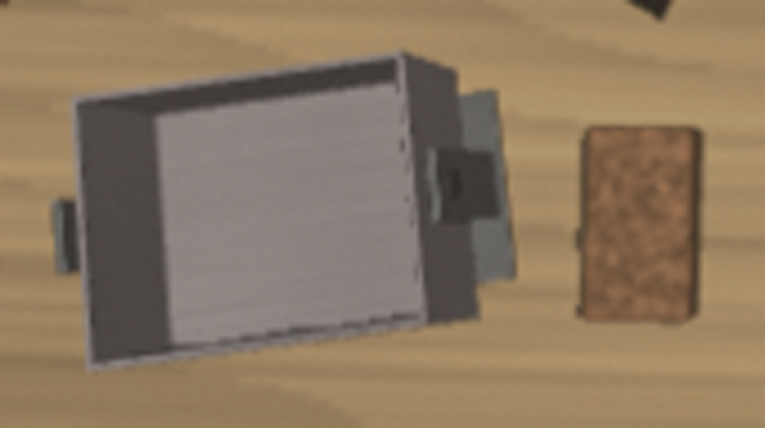

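>>> send_rows([
  [[1.3,-4.5,-0.4],-0.37],
  [[1.3,-4.5,-0.4],-0.37],
  [[1.3,-4.5,-0.4],-0.37],
  [[1.3,-4.5,-0.4],-0.37],
  [[1.3,-4.5,-0.4],-0.37],
  [[1.3,-4.5,-0.4],-0.37],
  [[1.3,-4.5,-0.4],-0.37],
  [[1.3,-4.5,-0.4],-0.37],
  [[1.3,-4.5,-0.4],-0.37],
  [[1.3,-4.5,-0.4],-0.37],
], jaw=0.5)

```text
clock: 2.6
ee_pos: [0.4067, 0.1644, 0.1989]
tool_rot: [3.141, 0.0, 2.072]
wrist_force: [1.0, -0.3, 0.8]
opening: 0.0443
finger_force: 0.0
```

>>> send_rows([
  [[1.3,-4.7,0],0],
  [[1.3,-4.7,0],0],
  [[1.3,-4.7,0],0],
  [[1.2,-4.7,0],0],
  [[0,0,-4],0],
  [[0,0,-4],0],
  [[0,0,-3],0],
  [[0,0,-1],0],
  [[0,0,0],0],
])

```text
clock: 3.72
ee_pos: [0.4572, -0.0221, 0.0787]
tool_rot: [-3.141, -0.0, 2.074]
wrist_force: [-0.1, 0.2, -0.6]
opening: 0.044
finger_force: 0.0
```

```bash
python3 - <<'E'
from h import *
for n in ('scene','top'):
    s=robot.snapshot(n);save(s,n+'1.png')
print(robot.read_state()['ee_pos'])
a=cv2.imread('pics/scene1.png')[150:250,240:340];b=cv2.imread('pics/top1.png')[170:270,285:385]
cv2.imwrite('pics/v5.png',cv2.resize(np.hstack([a,b]),None,fx=4,fy=4,interpolation=2))
E
```

```text
[ 0.45857009 -0.0222134   0.08005687]
```

View pics/v5.png

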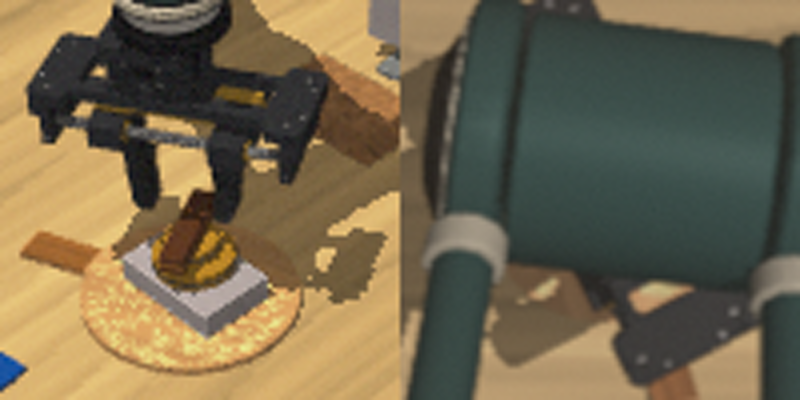

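The scene view shows the open fingers straddling the offcut at about (290,205), in line with it. I'll go down and close.

>>> send_rows([
  [[0,0,-1.3],0],
  [[0,0,-1.2],0],
  [[0,0,0],0],
])

```text
clock: 4.2
ee_pos: [0.456, -0.022, 0.0523]
tool_rot: [-3.139, -0.002, 2.074]
wrist_force: [0.2, -0.5, 0.7]
opening: 0.0445
finger_force: 0.0
```

>>> send_rows([
  [[0,0,0],0],
  [[0,0,0],0],
  [[0,0,0],0],
  [[0,0,0],0],
  [[0,0,0],0],
], jaw=0.9)

```text
clock: 4.82
ee_pos: [0.4577, -0.0222, 0.054]
tool_rot: [3.141, 0.0, 2.074]
wrist_force: [-0.8, -0.5, 1.1]
opening: 0.0177
finger_force: 30.0
```

>>> send_rows([
  [[0,0,0.5],0],
  [[0,0,2],0],
  [[0,0,4],0],
  [[0,0,4],0],
  [[0,0,4],0],
  [[-0.7,4.7,0],0],
  [[-0.7,4.7,0],0],
  [[-0.7,4.7,0],0],
  [[-0.7,4.7,0],0],
  [[-0.7,4.7,0],0],
])

```text
clock: 6.08
ee_pos: [0.4218, 0.2143, 0.1991]
tool_rot: [3.141, 0.0, 2.074]
wrist_force: [0.8, -0.2, 0.6]
opening: 0.0176
finger_force: 30.0
```

>>> send_rows([
  [[-0.6,4.7,0],-0.6],
  [[-0.6,4.7,0],-0.6],
  [[-0.6,4.7,0],-0.6],
  [[0,0,0],-0.6],
  [[0,0,-3.5],0],
  [[0,0,-3.5],0],
  [[0,0,-1],0],
  [[0,0,0],0],
  [[0,0,0],0],
])

```text
clock: 7.2
ee_pos: [0.4054, 0.3545, 0.1203]
tool_rot: [3.139, -0.001, 1.655]
wrist_force: [-0.4, -0.2, 0.4]
opening: 0.0177
finger_force: 30.0
```

```bash
python3 - <<'E'
from h import *
s=robot.snapshot('scene');save(s,'scene2.png')
a=cv2.imread('pics/scene2.png')[40:240,200:450]
# mark tub centre guess
cv2.imwrite('pics/v6.png',cv2.resize(a,None,fx=2.5,fy=2.5,interpolation=2))
E
```

```text
(no output)
```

View pics/v6.png

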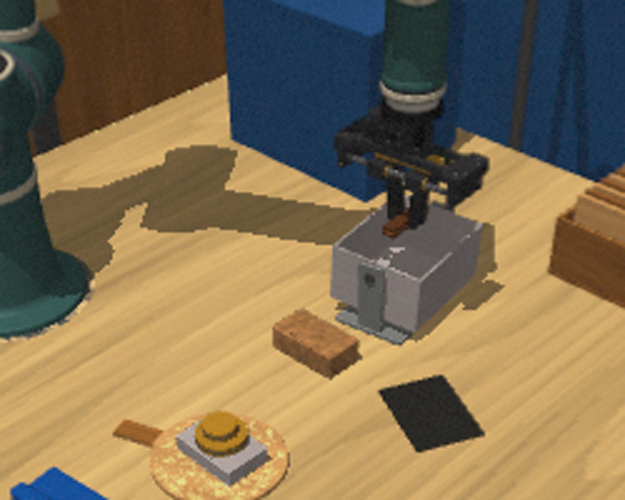

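The gripper holds the offcut over the middle of the tub, at about (358,130). I'll lower it a little and release.

>>> send_rows([
  [[0,0,-1.5],0],
  [[0,0,0],0],
  [[0,0,0],0],
])

```text
clock: 7.62
ee_pos: [0.4041, 0.3537, 0.1034]
tool_rot: [-3.141, 0.0, 1.655]
wrist_force: [-0.0, -0.1, -0.7]
opening: 0.0178
finger_force: 30.0
```

>>> send_rows([
  [[0,0,0],0],
  [[0,0,0],0],
  [[0,0,0],0],
  [[0,0,3],0],
  [[0,0,4],0],
  [[0,0,3],0],
  [[0.6,-4.7,0],0.6],
  [[0.6,-4.7,0],0.6],
  [[0.6,-4.7,0],0.6],
  [[0.6,-4.7,0],0.6],
], jaw=0.2)

```text
clock: 8.88
ee_pos: [0.4284, 0.1645, 0.204]
tool_rot: [3.141, 0.0, 2.078]
wrist_force: [0.7, -0.5, -0.7]
opening: 0.0705
finger_force: 0.0
```

>>> send_rows([
  [[0,0,0],0],
  [[0,0,0],0],
])

```text
clock: 9.12
ee_pos: [0.4285, 0.1662, 0.2039]
tool_rot: [3.141, -0.0, 2.072]
wrist_force: [0.5, -0.4, -0.1]
opening: 0.0705
finger_force: 0.0
```

```bash
python3 - <<'E'
from h import *
Z=dict(disc_small=.052,disc_large=.04,block=.028)
for n in ('top','scene'):
    s=robot.snapshot(n);save(s,n+'3.png')
    for k,z in Z.items():
        for q in robot.regions_of(k,s)[:1]: print(n,k,round(q['conf'],2),q['region'].sum(),cen(s,q['region'],z))
    for q in robot.regions_of('offcut',s)[:2]: print('offcut',round(q['conf'],2),q['uv'],q['region'].sum())
a=cv2.imread('pics/top3.png');
x=cv2.resize(a[180:255,295:385],None,fx=6.6,fy=6.6,interpolation=2);y=cv2.resize(a[195:275,110:220],(x.shape[1]//2,216));
cv2.imwrite('pics/v7.png',np.vstack([x[:380],np.hstack([y,y*0])[:, :x.shape[1]]]) )
E
```

```text
top disc_small 0.64 256 [458.1 -23.7  38.3  38.3   1.4]
top disc_large 0.73 311 [458.5 -23.   57.1  59.5   1.5]
top block 0.84 447 [492.2 -26.2  60.6  30.1  85.1]
offcut 0.69 [393.9, 160.7] 538
scene disc_small 0.41 127 [465.6 -26.   33.5  46.4  46.9]
scene disc_large 0.61 143 [477.2 -32.9  55.2  45.5  58.6]
scene block 0.57 361 [472.1 -31.9  72.3 105.8  88.2]
offcut 0.55 [279.6, 225.1] 1115
```

View pics/v7.png

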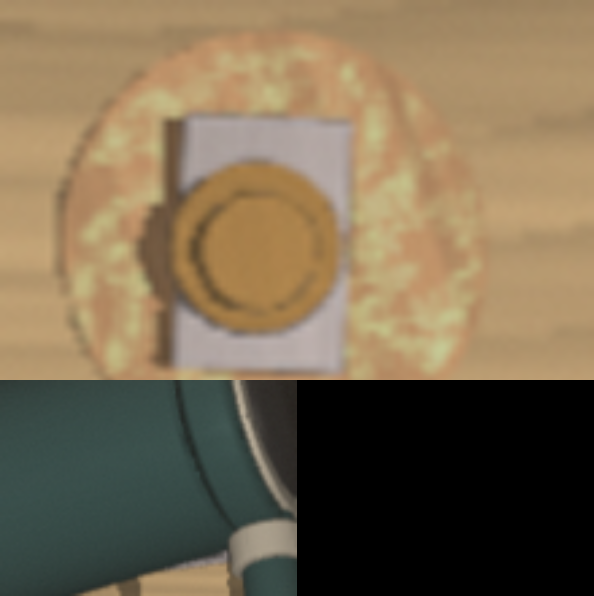

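The small disc is at about (458,-23.5) mm and lies on the large one at (458.5,-22.5) mm. Nothing else shifted. Next is the small disc.

>>> send_rows([
  [[0.7,-4.7,0],0],
  [[0.7,-4.7,0],0],
  [[0.8,-4.8,0],0],
  [[0.8,-4.7,0],0],
  [[0,0,-4],0],
  [[0,0,-4],0],
  [[0,0,-4],0],
  [[0,0,-2.5],0],
  [[0,0,0],0],
  [[0,0,0],0],
])

```text
clock: 10.88
ee_pos: [0.4593, -0.0232, 0.0597]
tool_rot: [3.14, 0.001, 2.074]
wrist_force: [0.7, 0.4, 0.4]
opening: 0.0705
finger_force: 0.0
```

>>> send_rows([
  [[0,0,-0.8],0],
  [[0,0,-0.5],0],
  [[0,0,-0.2],0],
  [[0,0,0],0],
  [[0,0,0],0],
])

```text
clock: 11.5
ee_pos: [0.4584, -0.0232, 0.0438]
tool_rot: [3.141, 0.0, 2.074]
wrist_force: [-0.1, 0.5, -0.8]
opening: 0.0704
finger_force: 0.0
```

>>> send_rows([
  [[0,0,0],0],
  [[0,0,0],0],
  [[0,0,0],0],
  [[0,0,0],0],
  [[0,0,0],0],
  [[0,0,0],0],
], jaw=0.9)

```text
clock: 12.25
ee_pos: [0.4584, -0.0232, 0.0437]
tool_rot: [3.142, 0.0, 2.074]
wrist_force: [-1.0, -0.2, -0.4]
opening: 0.0388
finger_force: 30.0
```

>>> send_rows([
  [[0,0,0.3],0],
  [[0,0,0.7],0],
  [[0,0,2],0],
  [[0,0,2],0],
  [[0,0,0],0],
])

```text
clock: 12.88
ee_pos: [0.4601, -0.0233, 0.0956]
tool_rot: [3.138, 0.002, 2.074]
wrist_force: [0.5, -0.6, -1.8]
opening: 0.0389
finger_force: 30.0
```

>>> send_rows([
  [[3.5,-3.7,0],0],
  [[3.5,-3.7,0],0],
  [[3.5,-3.7,0],0],
  [[3.5,-3.7,0],0],
  [[0,0,-3],0],
  [[0,0,-2],0],
  [[0,0,-1.5],0],
  [[0,0,0],0],
  [[0,0,0],0],
  [[0,0,0],0],
])

```text
clock: 14.12
ee_pos: [0.5993, -0.1712, 0.03]
tool_rot: [3.14, 0.002, 2.074]
wrist_force: [-0.0, 0.1, -1.1]
opening: 0.0387
finger_force: 30.0
```

>>> send_rows([
  [[0,0,-0.8],0],
  [[0,0,-0.7],0],
  [[0,0,-0.4],0],
  [[0,0,0],0],
  [[0,0,0],0],
  [[0,0,0],0],
])

```text
clock: 14.88
ee_pos: [0.5986, -0.1713, 0.01]
tool_rot: [3.141, 0.0, 2.074]
wrist_force: [-0.3, -0.3, -0.9]
opening: 0.0388
finger_force: 30.0
```

>>> send_rows([
  [[0,0,-0.1],0],
  [[0,0,-0.1],0],
  [[0,0,0],0],
  [[0,0,0],0],
])

```text
clock: 15.38
ee_pos: [0.5984, -0.1712, 0.0078]
tool_rot: [3.141, 0.0, 2.074]
wrist_force: [-0.2, -0.0, -0.0]
opening: 0.039
finger_force: 30.0
```

>>> send_rows([
  [[0,0,0],0],
  [[0,0,0],0],
  [[0,0,0],0],
  [[0,0,0],0],
  [[0,0,1],0],
  [[0,0,3],0],
  [[0,0,4],0],
  [[0,0,4],0],
], jaw=0.2)

```text
clock: 16.38
ee_pos: [0.5983, -0.1711, 0.1294]
tool_rot: [3.141, 0.0, 2.074]
wrist_force: [0.2, -0.3, -0.2]
opening: 0.0703
finger_force: 0.0
```

>>> send_rows([
  [[0,0,1],1],
  [[0,0,1],1],
  [[0,0,1],1],
  [[0,0,0],1],
  [[0,0,0],1],
  [[0,0,0],1],
  [[0,0,0],0],
], jaw=0)

```text
clock: 17.25
ee_pos: [0.5985, -0.1712, 0.1585]
tool_rot: [-3.141, 0.001, 3.119]
wrist_force: [-0.9, 0.4, -0.3]
opening: 0.0881
finger_force: 0.0
```

```bash
python3 - <<'E'
from h import *
Z=dict(disc_small=.016,disc_large=.04,block=.028)
for n in ('top','scene'):
    s=robot.snapshot(n);save(s,n+'4.png')
    for k,z in Z.items():
        for q in robot.regions_of(k,s)[:2]: print(n,k,round(q['conf'],2),q['uv'],q['region'].sum(),cen(s,q['region'],z))
print(robot.read_state()['ee_pos'])
E
```

```text
top disc_small 0.75 [393.6, 159.8] 254 [ 595.5 -166.7   38.8   43.4    1.5]
top disc_small 0.72 [398.8, 246.4] 465 [ 385.1 -173.8   97.1   39.9    0.5]
top disc_large 0.78 [333.9, 215.8] 475 [458.6 -24.2  52.5  52.7   1.4]
top block 0.94 [341.7, 205.9] 456 [486.9 -27.4  34.9  60.5   1.5]
scene disc_small 0.58 [283.5, 273.7] 203 [ 602.4 -172.9   37.7   46.1   47.3]
scene disc_large 0.66 [291.8, 227.1] 274 [496.1 -38.9  71.6  76.2  88.8]
scene disc_large 0.52 [285.1, 217.8] 118 [467.7 -43.8  27.7  41.5  47.4]
scene block 0.83 [292.9, 225.5] 248 [497.2 -38.8  85.2  57.3  58.2]
[ 0.59831686 -0.17116698  0.15769146]
```

>>> send_rows([
  [[-3.5,3.7,0],0],
  [[-3.5,3.7,0],0],
  [[-3.5,3.7,0],0],
  [[-3.5,3.7,0],0],
  [[0,0,-4],0],
  [[0,0,-4],0],
  [[0,0,-2],0],
  [[0,0,-1],0],
  [[0,0,0],0],
  [[0,0,0],0],
])

```text
clock: 18.9
ee_pos: [0.4594, -0.0233, 0.0487]
tool_rot: [-3.141, 0.002, 3.121]
wrist_force: [0.4, -0.2, 0.8]
opening: 0.088
finger_force: 0.0
```

>>> send_rows([
  [[0,0,-0.8],0],
  [[0,0,-0.5],0],
  [[0,0,-0.2],0],
  [[0,0,0],0],
  [[0,0,0],0],
])

```text
clock: 19.52
ee_pos: [0.4584, -0.0232, 0.0328]
tool_rot: [-3.142, 0.0, 3.121]
wrist_force: [0.2, -0.7, -0.5]
opening: 0.0883
finger_force: 0.0
```

>>> send_rows([
  [[0,0,-0.1],0],
  [[0,0,0],0],
  [[0,0,0],0],
])

```text
clock: 19.9
ee_pos: [0.4584, -0.0232, 0.0317]
tool_rot: [-3.142, 0.0, 3.121]
wrist_force: [1.6, -0.1, -0.9]
opening: 0.0881
finger_force: 0.0
```

>>> send_rows([
  [[0,0,0],0],
  [[0,0,0],0],
  [[0,0,0],0],
  [[0,0,0],0],
  [[0,0,0],0],
  [[0,0,0],0],
], jaw=0.9)

```text
clock: 20.65
ee_pos: [0.4583, -0.023, 0.0317]
tool_rot: [3.141, -0.0, 3.121]
wrist_force: [-0.1, 1.9, 0.7]
opening: 0.0591
finger_force: 30.0
```

>>> send_rows([
  [[0,0,0.3],0],
  [[0,0,0.7],0],
  [[0,0,2],0],
  [[0,0,2],0],
  [[0,0,2],0],
  [[0,0,0],0],
  [[0,0,0],0],
])

```text
clock: 21.52
ee_pos: [0.4578, -0.0232, 0.1012]
tool_rot: [-3.142, -0.001, 3.121]
wrist_force: [-0.7, -0.0, -3.2]
opening: 0.0584
finger_force: 30.0
```

>>> send_rows([
  [[4.7,0.5,0],0],
  [[4.7,0.5,0],0],
  [[4.7,0.5,0],0],
  [[4.7,0.4,0],0],
  [[4.5,0.4,0],0],
  [[0,0,-3],0],
  [[0,0,-3],0],
  [[0,0,-1.3],0],
  [[0,0,0],0],
  [[0,0,0],0],
])

```text
clock: 22.78
ee_pos: [0.6922, -0.0003, 0.0298]
tool_rot: [-3.142, 0.002, 3.121]
wrist_force: [0.5, 0.1, -2.2]
opening: 0.0586
finger_force: 30.0
```

>>> send_rows([
  [[0,0,-0.8],0],
  [[0,0,-0.7],0],
  [[0,0,-0.3],0],
  [[0,0,0],0],
  [[0,0,0],0],
  [[0,0,0],0],
])

```text
clock: 23.52
ee_pos: [0.6916, -0.0002, 0.011]
tool_rot: [-3.142, 0.001, 3.121]
wrist_force: [-0.2, 0.1, -2.5]
opening: 0.0593
finger_force: 30.0
```

>>> send_rows([
  [[0,0,-0.1],0],
  [[0,0,-0.1],0],
  [[0,0,-0.1],0],
  [[0,0,0],0],
  [[0,0,0],0],
])

```text
clock: 24.15
ee_pos: [0.6914, -0.0002, 0.0078]
tool_rot: [-3.142, 0.0, 3.121]
wrist_force: [-1.1, -0.9, -1.6]
opening: 0.059
finger_force: 30.0
```

>>> send_rows([
  [[0,0,0],0],
  [[0,0,0],0],
  [[0,0,0],0],
  [[0,0,0],0],
  [[0,0,1],0],
  [[0,0,3],0],
  [[0,0,4],0],
  [[0,0,5],0],
  [[0,0,0],0],
  [[0,0,0],0],
], jaw=0)

```text
clock: 25.4
ee_pos: [0.6913, -0.0002, 0.1382]
tool_rot: [-3.142, 0.001, 3.121]
wrist_force: [-0.7, 0.2, -0.8]
opening: 0.0878
finger_force: 0.0
```

```bash
python3 - <<'E'
from h import *
Z=dict(disc_small=.016,disc_large=.016,block=.028,paddle=.006)
for n in ('top','scene'):
    s=robot.snapshot(n);save(s,n+'5.png')
    for k,z in Z.items():
        for q in robot.regions_of(k,s)[:2]: print(n,k,round(q['conf'],2),q['uv'],q['region'].sum(),cen(s,q['region'],z))
print(robot.read_state()['ee_pos'])
a=cv2.imread('pics/top5.png')[110:270,230:430];b=cv2.imread('pics/scene5.png')[90:290,220:420]
cv2.imwrite('pics/v8.png',np.hstack([cv2.resize(b,(400,400)),cv2.resize(a,(400,320),interpolation=2)[:400] if 0 else cv2.copyMakeBorder(cv2.resize(a,(400,320),interpolation=2),0,80,0,0,0)]))
E
```

```text
top disc_small 0.51 [392.0, 159.0] 209 [ 596.7 -169.    36.4   38.6    1.6]
top block 0.59 [393.9, 160.6] 216 [ 594.4 -166.6   35.9   38.     1.5]
scene disc_small 0.45 [283.7, 276.9] 202 [ 602.4 -172.9   37.7   46.1   47.3]
scene disc_large 0.62 [284.0, 278.6] 164 [ 607.  -175.1   34.8   42.3   48.6]
scene block 0.79 [288.8, 221.9] 628 [471.4 -31.7  72.4 103.3  89.6]
scene paddle 0.84 [279.1, 223.1] 1195 [441.3 -27.9 154.4 203.3  80.3]
[ 6.91159769e-01 -1.49315717e-04  1.37172477e-01]
```

View pics/v8.png

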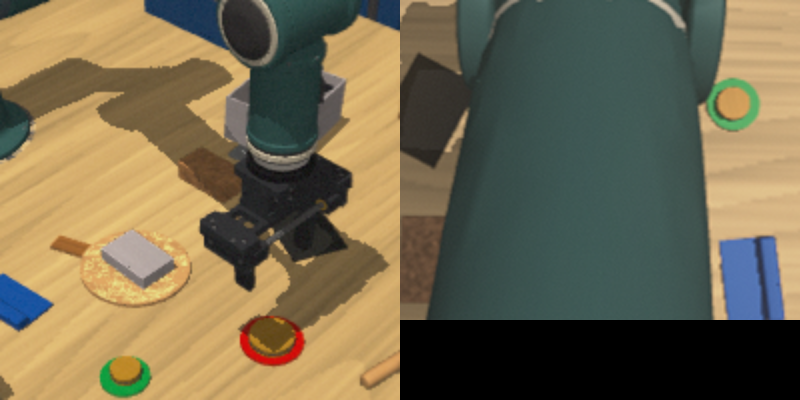

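The small disc sits on green at scene (283,277) and the large disc on red at about (355,260). The block is alone on the paddle, so I'll fetch it now.

>>> send_rows([
  [[-4.6,-0.5,0],0],
  [[-4.6,-0.5,0],0],
  [[-4.6,-0.5,0],0],
  [[-4.6,-0.5,0],0],
  [[-4.6,-0.5,0],0],
  [[0,0,-4],0],
  [[0,0,-3],0],
  [[0,0,-2],0],
  [[0,0,0],0],
  [[0,0,0],0],
])

```text
clock: 27.15
ee_pos: [0.4621, -0.0252, 0.0485]
tool_rot: [-3.141, 0.001, 3.121]
wrist_force: [0.0, 1.3, 0.2]
opening: 0.0883
finger_force: 0.0
```

>>> send_rows([
  [[0,0,-1.2],0],
  [[0,0,-1.2],0],
  [[0,0,-0.8],0],
  [[0,0,-0.4],0],
  [[0,0,0],0],
  [[0,0,0],0],
])

```text
clock: 27.9
ee_pos: [0.4616, -0.0252, 0.0119]
tool_rot: [-3.142, 0.0, 3.121]
wrist_force: [0.1, -1.0, 0.3]
opening: 0.0881
finger_force: 0.0
```

>>> send_rows([
  [[0,0,-0.2],0],
  [[0,0,0],0],
  [[0,0,0],0],
])

```text
clock: 28.28
ee_pos: [0.4614, -0.0252, 0.0098]
tool_rot: [-3.142, 0.0, 3.121]
wrist_force: [0.3, 0.1, -0.7]
opening: 0.0874
finger_force: 0.0
```

>>> send_rows([
  [[0,0,0],0],
  [[0,0,0],0],
  [[0,0,0],0],
  [[0,0,0],0],
  [[0,0,0],0],
  [[0,0,0],0],
], jaw=0.9)

```text
clock: 29.02
ee_pos: [0.4614, -0.0249, 0.0097]
tool_rot: [3.141, 0.0, 3.121]
wrist_force: [0.8, 1.8, -0.1]
opening: 0.0591
finger_force: 30.0
```

>>> send_rows([
  [[0,0,0.3],0],
  [[0,0,0.5],0],
  [[0,0,0.5],0],
  [[0,0,0],0],
  [[0,0,0],0],
])

```text
clock: 29.65
ee_pos: [0.4613, -0.0252, 0.0227]
tool_rot: [-3.142, 0.0, 3.121]
wrist_force: [-1.6, -0.6, -7.7]
opening: 0.06
finger_force: 30.0
```

>>> send_rows([
  [[0,0,1],0],
  [[0,0,2],0],
  [[0,0,2],0],
  [[0,0,1.7],0],
  [[1,1.85,0],-0.2],
  [[2,3.7,0],-0.5],
  [[2,3.7,0],-0.5],
  [[2,3.7,0],-0.5],
  [[2,3.7,0],-0.5],
  [[2,3.7,0],-0.3],
])

```text
clock: 30.9
ee_pos: [0.5717, 0.1795, 0.0899]
tool_rot: [-3.141, -0.0, 2.683]
wrist_force: [0.0, -0.5, -5.9]
opening: 0.0595
finger_force: 30.0
```

>>> send_rows([
  [[1,2,0],0],
  [[0,0,0],0],
  [[0,0,-2],0],
  [[0,0,-2],0],
  [[0,0,-1.5],0],
  [[0,0,-0.8],0],
  [[0,0,0],0],
  [[0,0,0],0],
])

```text
clock: 31.9
ee_pos: [0.5821, 0.1985, 0.0273]
tool_rot: [3.141, 0.001, 2.685]
wrist_force: [1.0, 0.0, -6.9]
opening: 0.0598
finger_force: 30.0
```

```bash
python3 - <<'E'
from h import *
Z=dict(block=.042,paddle=.006)
for n in ('top','scene'):
    s=robot.snapshot(n);save(s,n+'6.png')
    for k,z in Z.items():
        for q in robot.regions_of(k,s)[:1]: print(n,k,round(q['conf'],2),q['uv'],q['region'].sum(),cen(s,q['region'],z))
print(robot.read_state()['ee_pos'])
b=cv2.imread('pics/scene6.png')[120:260,290:470]
cv2.imwrite('pics/v9.png',cv2.resize(b,None,fx=4,fy=4))
E
```

```text
top block 0.42 [243.7, 179.3] 71 [540.1 194.6  27.   12.   41.8]
top paddle 0.58 [338.6, 223.5] 3664 [445.7 -47.1 199.9 152.5  48.6]
scene block 0.86 [371.8, 198.7] 401 [588.3 192.8  62.5 102.5  63.1]
scene paddle 0.75 [285.4, 221.1] 1752 [442.6 -28.3 151.4 197.6  78.2]
[0.58168719 0.19849594 0.02725416]
```

View pics/v9.png

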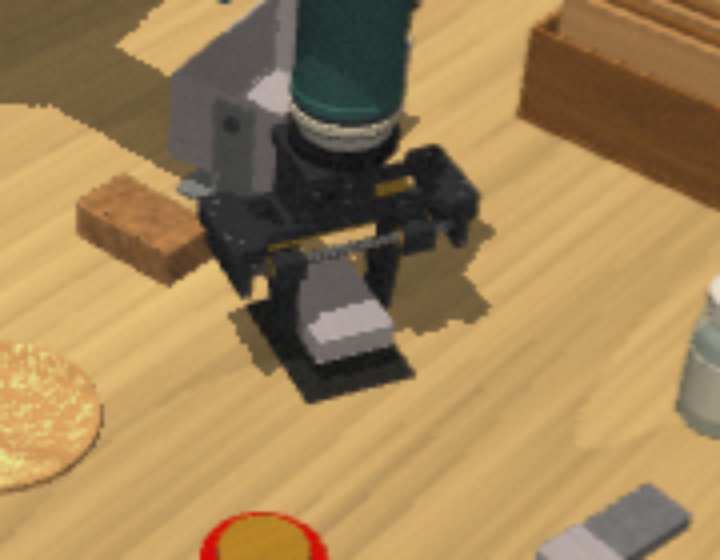

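The block is held level over the mat at about (371,199) and lined up with it, so I'll set it down.

>>> send_rows([
  [[0,0,-0.8],0],
  [[0,0,-0.6],0],
  [[0,0,-0.2],0],
  [[0,0,-0.1],0],
  [[0,0,-0.1],0],
  [[0,0,0],0],
  [[0,0,0],0],
  [[0,0,0],0],
])

```text
clock: 33.2
ee_pos: [0.5815, 0.1984, 0.0089]
tool_rot: [3.141, 0.0, 2.685]
wrist_force: [-0.6, -0.6, -7.2]
opening: 0.0596
finger_force: 30.0
```

>>> send_rows([
  [[0,0,-0.1],0],
  [[0,0,0],0],
  [[0,0,0],0],
  [[0,0,0],0],
])

```text
clock: 33.7
ee_pos: [0.5815, 0.1984, 0.0078]
tool_rot: [3.141, 0.0, 2.685]
wrist_force: [1.0, 0.7, -6.3]
opening: 0.0598
finger_force: 30.0
```

>>> send_rows([
  [[0,0,0],0],
  [[0,0,0],0],
  [[0,0,0],0],
  [[0,0,0],0],
  [[0,0,1],0],
  [[0,0,3],0],
  [[0,0,4],0],
  [[0,0,5],0],
  [[0,0,4],0],
  [[0,0,4],0],
], jaw=0)

```text
clock: 34.95
ee_pos: [0.5813, 0.1983, 0.2201]
tool_rot: [3.141, 0.001, 2.685]
wrist_force: [0.3, -0.1, -0.6]
opening: 0.088
finger_force: 0.0
```

>>> send_rows([
  [[-1,-5,0],0],
  [[-1,-5,0],0],
  [[-1,-5,0],0],
  [[-1,-5,0],0],
  [[-1,-5,0],0],
  [[-1,-5,0],0],
  [[0,-5,0],0],
  [[0,-5,0],0],
  [[0,0,0],0],
  [[0,0,0],0],
])

```text
clock: 36.2
ee_pos: [0.5212, -0.2014, 0.218]
tool_rot: [3.141, -0.0, 2.684]
wrist_force: [-0.4, 0.5, 0.4]
opening: 0.0879
finger_force: 0.0
```

```bash
python3 - <<'E'
from h import *
Z=dict(disc_small=.016,disc_large=.016,block=.026,paddle=.006,squeegee=.018,offcut=.04)
for n in ('top','scene'):
    s=robot.snapshot(n);save(s,n+'7.png')
    for k,z in Z.items():
        for q in robot.regions_of(k,s)[:1]: print(n,k,round(q['conf'],2),q['uv'],q['region'].sum(),cen(s,q['region'],z))
a=cv2.imread('pics/top7.png')[100:285,100:460]
cv2.imwrite('pics/v10.png',cv2.resize(a,None,fx=2.2,fy=2.2,interpolation=2))
E
```

```text
top disc_small 0.61 [387.8, 155.5] 37 [ 599.5 -156.3    9.5   24.9   70.1]
top disc_large 0.69 [325.5, 119.6] 506 [690.3  -1.8  62.   58.    1.6]
top block 0.74 [244.6, 163.6] 1063 [580.8 194.5  67.2  93.8  63.5]
top paddle 0.6 [339.5, 223.5] 3638 [438.7 -26.2 152.  200.   79.9]
top squeegee 0.94 [403.0, 253.6] 1203 [ 386.1 -191.3  102.1   66.7    7.1]
top offcut 0.73 [172.1, 233.1] 278 [405.8 349.2  18.4  77.9   4.7]
scene disc_small 0.47 [282.6, 276.6] 180 [ 603.6 -173.3   40.7   41.8    9.4]
scene disc_large 0.92 [354.8, 258.4] 379 [696.   -6.3  61.9  65.5  43.7]
scene block 0.66 [374.1, 202.7] 546 [590.3 187.5  69.  107.2  63.9]
scene paddle 0.81 [283.9, 222.0] 1879 [451.5 -46.  194.1 160.   51.5]
scene squeegee 0.97 [225.9, 238.0] 616 [ 398.1 -201.1  107.3   62.8    7. ]
scene offcut 0.3 [286.6, 219.8] 1845 [475.  -50.9 148.2 192.6  78. ]
```

View pics/v10.png

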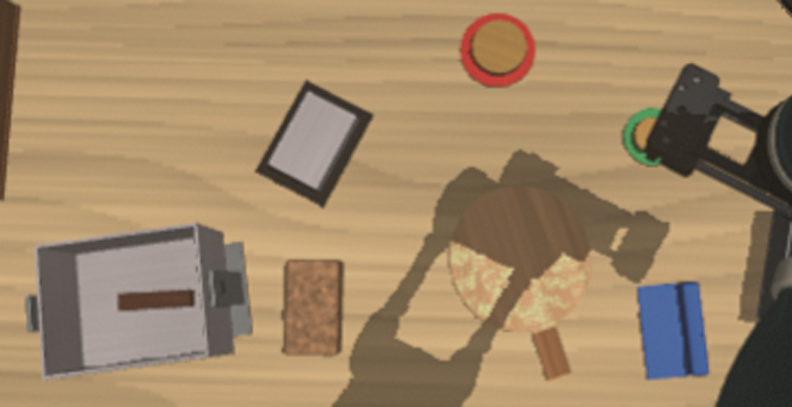

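The top view shows the offcut flat in the tub at (172,233), the block centred on the mat at (244,164) and the large disc centred on red. The small disc is on green, and the paddle and squeegee are where they started.

```bash
python3 -c "
from bench import robot
print(robot.hand_in())"
```

```text
the job is handed in; nothing more can be done
None
```

I handed the job in at about 36 s: the offcut is in the tub, both discs and the block are centred on their pads and mat by the camera images, and the paddle and squeegee look unmoved; the hand-in call returned no verdict.

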